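# Shut and latch the fittings case

### The arm

A 7-joint arm with a two-finger parallel gripper is mounted at the origin on the work surface. World frame = base frame: x ahead of the robot, y to its left, z up, the work surface at z = 0. Lengths are in m, angles in rad, forces in N, time in s.
With the tool pointing down it reaches from about 0.4 to 0.85 m from the base axis. Payload 10.4 kg.
Tool frame: the origin (TCP) lies midway between the tips of the shut fingers; the grasp point (between the pads) lies hold_point_z behind it (hold_point_z is the distance from the TCP to the grasp point, in m); z points along the fingers, y is the line along which they close (so a half turn about z gives the same grasp; the last joint's range is limited). The gripper opens to 87 mm and grips with 3 to 60 N. Pads are 19 mm wide; open, the fingers measure 117 mm over their backs; the gripper's body (75 mm by 190 mm) begins 51 mm behind the grasp point.
Start: joints at [-1.203, 0.332, -0.065, 1.46, 0.022, 1.35, -0.088], TCP at [0.238, 0.578, 0.223] pointing down, gripper open.
Joint ranges: [-2.6, 2.6], [-0.5, 2.12], [-1.47, 1.34], [0.16, 2.42], [-1.27, 4.41], [0.06, 2.06], [-2.6, 2.6]. Speed limits (rad/s): [2.22, 2.22, 2.79, 2.79, 3.14, 3.14, 3.14].

### API

Orientations are given as a unit quaternion [x, y, z, w].
In Python, from bench import * gives the robot as it stands. The module is installed in compiled form; this text tells all that it offers.
- The arm moves only by the tool drive_tool, never from a script. Its argument "increments" is a list of rows, each a list of 6 numbers: the shift along the tool's x, y, z scaled (see below), then the turn, a rotation vector about the tool's x, y, z scaled (see below). In form: [[dx, dy, dz, rx, ry, rz], ...]. A call has exactly 5 rows; each row is the pose to reach, as a shift and turn from the pose commanded when the call began, along the tool's axes at that moment; what a row does not reach only later rows make up. The controller multiplies each number of a shift by 300 mm and each number of a turn by pi/4 rad. A row lasts 1/12 s, in which the tool goes at most 41.7 mm and 7.16 degrees, less where a joint would pass 70% of its speed; a pose out of reach is approached as far as the arm can. A call with a number of a shift or a turn outside -1 to 1 is refused whole. A call with a gripper value outside its range is refused whole. "claw" is the closure, from 0 (fully open) to 1 (shut), set as the call begins (left out, the last holds). The fingers move at their own pace and stop on an object; "force" is the grip in N (left out, the last holds). Time passes only in rows, so rows that repeat a pose let the fingers close, or fill a call up. It gives the time, the measured TCP pose, the force, the opening and the grip force at its end, in the units of the state.
- read_state(): the state, without advancing time (a new reading comes with each control period).
- camera(name): name is "scene" or "top"; returns the picture (384x512x3 uint8, blue, green, red); there is no depth.
- get_calibration(name): a dict with "K" (3x3 intrinsics, pixels), "position" and "rotation" of the camera in the world. Camera axes: x right, y down, z forward; pixel columns grow to the right and rows downward; lengths in m; the calibration is good to about 2 mm. A picture is of the moment at which its call begins. get_calibration takes no time and is no camera call.
- close_job(): hands the job in; it is judged then, once.
The state is a dict: "time": time; "joint_positions": joint angles; "joint_vel": joint speeds; "joint_torque": joint torques, N m; "ee_pos": TCP position; "eef_rot": TCP orientation; "ft_force": force on the tool from outside, world axes, zero at the start; "torque": the same for the moment, N m; "width": finger opening in m; "grip_force": force on a finger pad.
Only numpy, scipy, OpenCV 4.12 (cv2) and the standard library are available. Lean on these libraries where they do the work, as an engineer would, in place of code of your own. Each camera call takes 0.05 s, during which the arm holds its last target. There are 200 camera calls.

### The job

Close up the wooden fittings case with your fingertips: push its sliding lid fully shut, then push the steel latch arm round until it lies straight across the lid, behind the lid's raised panel. Only push, do not pinch or lift anything, and leave the bushing, nozzle, chimney extension and tube cutter where they are.

Things in the scene. Friction and masses are not known exactly. Their poses are not given: they have to be found in the camera images.
- case: Dark wooden fittings case, 130 mm (its x) x 200 mm (its y) x 52 mm high, open-topped, with a sliding lid; it does not move. Origin: centre of its underside on the desk. The lid slides open along its +y; z is up. A brass bracket for the latch, 24 x 36 mm and 52 mm high, stands against the outside of its +x side.
- lid (a joint): Travel of the sliding lid in m along the case's +y: 0 = fully shut against its stop, 0.13 = wide open. Slides stiffly (about 2 N), stays where it is left. The lid is a 6 mm light wooden board, 108 mm wide (case x), its top 50 mm above the desk, carrying a raised plywood panel 100 mm wide (case x), 145 mm long (case y), 16 mm tall.
- lid_step (a point): Middle of the raised panel's upright +y end face (100 mm wide, 50 to 66 mm above the desk); moves with the lid. Pushing this face towards the case's -y shuts the lid. The bare lid board runs on 44 mm beyond it as a tail. With the lid shut this point lies at x = 0, y = 55 mm of the case.
- latch (a joint): Angle of the steel latch arm about its upright pivot in rad: 0 = shut against its stop, the arm lying across the lid along the case's -x, 4 mm behind the lid panel's end face; grows to 2.3 as it swings outward; at pi/2 it points along the case's +y. Seen from above it closes anticlockwise. Light friction (about 0.04 Nm), stays where it is left.
- latch_pivot (a point): On the latch's pivot axis at the middle height of the arm, 62 mm above the desk; at x = 76 mm, y = 65 mm of the case. The boss round it has a radius of 10 mm.
- latch_tip (a point): Free end of the latch arm, 85 mm from the pivot, 62 mm above the desk, on the arm's centre line. The steel arm is 12 mm wide: its outer half, the side to push on to close it (the case's +y side when shut), stands 54 to 70 mm above the desk; its inner half, on the back, 54 to 64 mm.
- bushing: Flanged bronze bushing standing on the desk, 50 mm wide flange, 34 mm tall. Origin: centre of its underside. Leave alone.
- nozzle: Black burner nozzle standing on the desk, 30 mm wide, 48 mm tall. Origin: centre of its underside. Leave alone.
- chimney: Aluminium chimney extension, a tube 38 mm wide, 80 mm tall, standing on the desk. Origin: centre of its underside. Leave alone.
- cutter: Steel tube cutter with a blue knob, about 130 x 55 mm, 24 mm tall, lying on the desk along its own x. Origin: under its middle on the desk. Leave alone.

How it is judged:
By the outcome, as a careful person would: the job done as asked, in the order asked, and still so for the second after the job is handed in, with the robot touching nothing.
It also fails if it takes over 51 s, if anything falls off the work surface, if the arm or the gripper's body presses on something with over 40 N, if the wrist force passes 120 N, or if a joint passes its speed limit or range.

## Working session

There is one attempt and no reset: what is moved stays moved. The work goes in short steps, Python scripts to look and compute and a tool call to move; the robot and the scene stay as the last step left them, time stands still between calls to the robot, and variables do not carry over. Pictures are saved under pics/ and viewed, at most 10 in all, crops included, and the job is handed in when it is done.

Besides the shell and the picture viewer there is one more tool, called as name([rows], argument=value, ...), one row to a line, values as JSON. drive_tool: Moves the arm, as the interface text tells. Its arguments: {"type":"object","properties":{"increments":{"type":"array","items":{"type":"array","items":{"type":"number"}}},"claw":{"type":"number"},"force":{"type":"number"}},"required":["increments"]}

```bash
mkdir -p pics
python3 - <<'E'
from bench import *
import cv2
s=read_state()
for k in ("time","ee_pos","eef_rot","width","ft_force"): print(k,s[k])
for n in ("top","scene"):
    cv2.imwrite(f"pics/{n}0.png",camera(n)); print(n,get_calibration(n))
E
```

```text
time 0.0
ee_pos [0.23794452 0.57750518 0.22174771]
eef_rot [ 1.94134553e-01  9.80974646e-01 -7.13284342e-04 -9.85832274e-05]
width 0.08656689847588034
ft_force [-0.21847399  0.12514318 -0.62958992]
top {'K': array([[486.65097708,   0.        , 256.46789413],
       [  0.        , 486.65097708, 195.46005663],
       [  0.        ,   0.        ,   1.        ]]), 'position': array([ 0.34882002, -0.07675599,  0.91527228]), 'rotation': array([-0.6825874 ,  0.72287514, -0.07601391,  0.07581461])}
scene {'K': array([[426.82893274,   0.        , 254.5525976 ],
       [  0.        , 426.82893274, 197.09470818],
       [  0.        ,   0.        ,   1.        ]]), 'position': array([0.90407259, 0.10919141, 0.68853494]), 'rotation': array([ 0.48212211,  0.83006207, -0.2413692 , -0.14246453])}
```

View pics/top0.png

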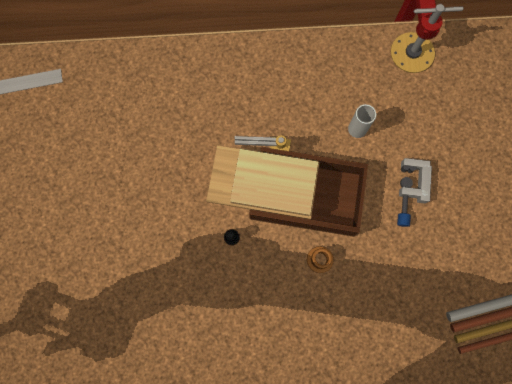

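View pics/scene0.png

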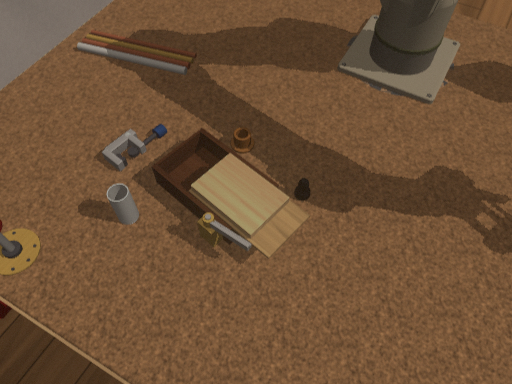

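The top view shows the case with its +y towards image left. The panel spans about (237,150), (319,158), (312,216) and (231,207). The latch boss is at (281,141), with the arm pointing left to (235,140). The nozzle is at (232,237) and the chimney at (362,120). The scene view agrees. Next is an enlarged crop to measure from.

```bash
cat > h.py <<'E'
from bench import *
import numpy as np, cv2
from scipy.spatial.transform import Rotation as R
def ray(n,px,z):
    c=get_calibration(n); d=R.from_quat(c["rotation"]).apply(np.linalg.solve(c["K"],[px[0],px[1],1.]))
    p=np.array(c["position"]); return p+d*(z-p[2])/d[2]
def proj(n,P):
    c=get_calibration(n); q=c["K"]@R.from_quat(c["rotation"]).inv().apply(np.array(P)-c["position"]); return q[:2]/q[2]
E
python3 - <<'E'
from h import *
im=cv2.imread("pics/top0.png")
cv2.imwrite("pics/crop1.png",cv2.resize(im[110:250,200:380],None,fx=4.2,fy=4.2,interpolation=cv2.INTER_CUBIC))
P=[ray("top",p,.066) for p in [(237,150),(319,158),(312,216),(231,207)]]
print(np.round(P,4)); print([np.linalg.norm(P[i]-P[(i+1)%4]) for i in range(4)])
print("caseback",ray("top",(368,161),.052),ray("top",(359,233),.052))
print("boss",ray("top",(281,141),.07),"tip",ray("top",(235,140),.066))
hsv=cv2.cvtColor(im,cv2.COLOR_BGR2HSV)
for p in [(275,180),(222,175),(260,140),(200,150),(305,225)]: print(p,hsv[p[1],p[0]])
E
```

```text
[[ 0.6211 -0.0517  0.066 ]
 [ 0.5972 -0.1996  0.066 ]
 [ 0.4915 -0.1783  0.066 ]
 [ 0.516  -0.0359  0.066 ]]
[np.float64(0.14983392087107358), np.float64(0.10786876263989557), np.float64(0.14443203642424862), np.float64(0.10630751672483343)]
caseback [ 0.59033164 -0.2911593   0.052     ] [ 0.45836007 -0.26108475  0.052     ]
boss [ 0.63224849 -0.13266497  0.07      ] tip [ 0.64044836 -0.04893752  0.066     ]
(275, 180) [ 23  97 200]
(222, 175) [ 17 132 186]
(260, 140) [ 19  28 101]
(200, 150) [ 15 134 139]
(305, 225) [ 11 163  50]
```

View pics/crop1.png

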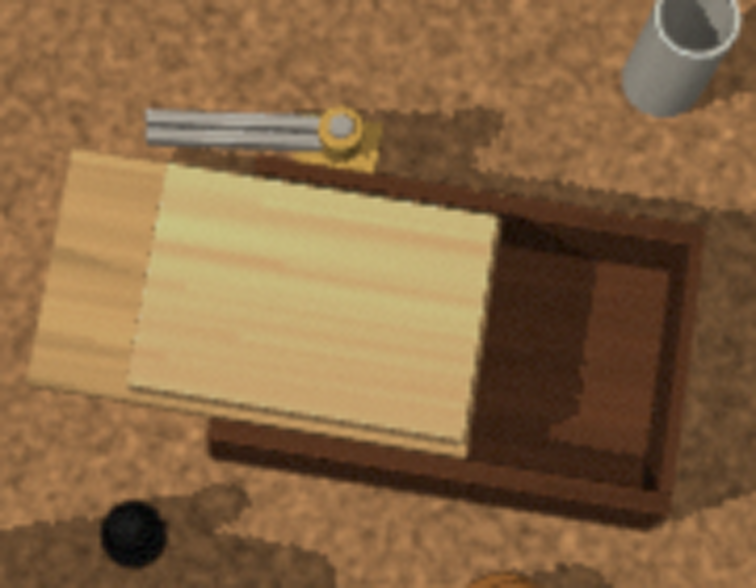

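The enlarged crop shows the panel's top corners at crop pixels (165,165), (498,215), (466,441) and (130,386). The tail's end corners are at (72,152) and (30,382), the case rim's back corners at (704,222) and (662,513), and the boss at (341,127). The arm's end is at (147,128), so it points roughly along case +y.

Run:
```python
from h import *
from scipy.optimize import least_squares
u=lambda p:np.array(p)/4.2+[200,110]-0.4
q=.055
# (pixel, height, case x, case y, moves with lid)
D=[((165,165),.066,.05,.055,1),((498,215),.066,.05,-.09,1),((466,441),.066,-.05,-.09,1),((130,386),.066,-.05,.055,1),
((72,152),.05,.054,.099,1),((30,382),.05,-.054,.099,1),((704,222),.052,.065,-.1,0),((662,513),.052,-.065,-.1,0),((210,450),.052,-.065,.1,0),((341,127),.072,.076,.065,0)]
W=np.array([ray("top",u(d[0]),d[1])[:2] for d in D])
def mod(v):
    L=np.array([[d[2],d[3]+v[3]*d[4]] for d in D]); c,s=np.cos(v[2]),np.sin(v[2])
    return L@np.array([[c,s],[-s,c]])+v[:2]
f=least_squares(lambda v:((mod(v)-W)*1000).ravel(),[.55,-.17,.17,.07],loss="soft_l1")
v=f.x; print("pose x y yaw lid",v.round(4)); print(((mod(v)-W)*1000).round(1).tolist())
tip=ray("top",u((147,128)),.066)[:2]; c,s=np.cos(v[2]),np.sin(v[2]); Rm=np.array([[c,-s],[s,c]])
a=(tip-v[:2])@Rm-[.076,.065]; print("tip case",a, "angle from -x", np.arctan2(a[1],-a[0]), np.linalg.norm(a))
# scene view check
for L,z in [((.05,.055+v[3]),.066),((-.05,.055+v[3]),.066),((.065,-.1),.052),((.076,.065),.072)]: print(L,proj("scene",[*(Rm@L+v[:2]),z]).round(1))
for n,px,z in [("nozzle",(232,237),.048),("chimney",(366,111),.08),("bushing",(320,257),.034)]:
    w=ray("top",px,z); print(n,w.round(3),"case",((w[:2]-v[:2])@Rm).round(3))
```

```text
pose x y yaw lid [ 0.5453 -0.1784 -0.2165  0.0811]
[[0.4, -1.0], [0.2, -0.1], [0.5, -0.4], [-0.2, 0.9], [0.1, -0.1], [-2.3, 0.8], [-0.3, -0.6], [-0.4, -4.0], [4.4, 1.1], [-0.3, 1.1]]
tip case [-0.01117627  0.08256038] angle from -x 1.4362434496473242 0.08331341629927598
(0.05, np.float64(0.1361423674873629)) [250.1 233.9]
(-0.05, np.float64(0.1361423674873629)) [289.  195.9]
(0.065, -0.1) [150.5 166.7]
(0.076, 0.065) [208. 217.]
nozzle [ 0.465 -0.034  0.048] case [-0.11   0.123]
chimney [ 0.677 -0.291  0.08 ] case [ 0.153 -0.081]
bushing [ 0.421 -0.19   0.034] case [-0.119 -0.038]
```

```bash
cat >> h.py <<'E'
V=[.5453,-.1784,-.2165]
c_,s_=np.cos(V[2]),np.sin(V[2]); RC=np.array([[c_,-s_],[s_,c_]])
def to(x,y,z,ang=None):
    """case-frame target -> tool shift (units of 300 mm) and turn (units of pi/4); ang: tool-y heading in case frame"""
    s=read_state(); T=R.from_quat(s["eef_rot"]); p=s["ee_pos"]
    w=np.array([*(RC@[x,y]+V[:2]),z]); sh=T.inv().apply(w-p)/.3
    out=[sh.round(4)]
    if ang is not None:
        a=ang+V[2]; y_=[np.cos(a),np.sin(a),0]; z_=[0,0,-1]; G=R.from_matrix(np.c_[np.cross(y_,z_),y_,z_])
        out.append(((T.inv()*G).as_rotvec()/(np.pi/4)).round(4))
    print("shift",out[0],"turn",out[1:],"| now case",(RC.T@(p[:2]-V[:2])).round(4),"z",round(p[2],4),"t",round(s["time"],2),"F case",np.r_[RC.T@s["ft_force"][:2],s["ft_force"][2]].round(1),"w",round(s["width"],4))
E
python3 -c "
from h import *
to(0,.19,.16,np.pi/2)"
```

```text
shift [-1.7971 -1.3158  0.208 ] turn [array([-0.0016, -0.    , -0.2219])] | now case [-0.4625  0.6723] z 0.2219 t 0.1 F case [-0.  -0.2  0.5] w 0.0872
```

drive_tool([
  [-0.09,-0.066,0,0,0,0],
  [-0.18,-0.132,0,0,0,0],
  [-0.27,-0.198,0,0,0,0],
  [-0.36,-0.264,0,0,0,0],
  [-0.45,-0.33,0,0,0,0],
], claw=1, force=20)

```text
time: 0.52
ee_pos: [0.3257, 0.4333, 0.2222]
eef_rot: [0.194, 0.981, -0.0, -0.0]
ft_force: [1.3, -0.6, 0.0]
width: 0.0614
grip_force: 0.0
```

drive_tool([
  [-0.09,-0.066,0,0,0,0],
  [-0.18,-0.132,0,0,0,0],
  [-0.27,-0.198,0,0,0,0],
  [-0.36,-0.264,0,0,0,0],
  [-0.45,-0.33,0,0,0,0],
])

```text
time: 0.93
ee_pos: [0.4127, 0.2903, 0.2224]
eef_rot: [0.194, 0.981, -0.0, -0.0]
ft_force: [1.1, 0.3, -0.2]
width: 0.0281
grip_force: 0.0
```

drive_tool([
  [-0.09,-0.066,0,0,0,0],
  [-0.18,-0.132,0,0,0,0],
  [-0.27,-0.198,0,0,0,0],
  [-0.36,-0.264,0,0,0,0],
  [-0.45,-0.33,0,0,0,0],
])

```text
time: 1.35
ee_pos: [0.4998, 0.1474, 0.2224]
eef_rot: [0.194, 0.981, -0.0, -0.0]
ft_force: [0.4, 0.1, 0.3]
width: 0.0015
grip_force: 0.0
```

```bash
python3 -c "
from h import *
to(0,.19,.12,np.pi/2)"
```

```text
shift [-0.4441 -0.3226  0.3413] turn [array([-1.000e-04, -3.000e-04, -2.218e-01])] | now case [-0.1144  0.3084] z 0.2224 t 1.35 F case [0.3 0.1 0.3] w 0.0015
```

drive_tool([
  [-0.09,-0.065,0.068,0,0,-0.08],
  [-0.18,-0.13,0.136,0,0,-0.16],
  [-0.27,-0.195,0.204,0,0,-0.222],
  [-0.36,-0.26,0.272,0,0,-0.222],
  [-0.444,-0.323,0.341,0,0,-0.222],
])

```text
time: 1.77
ee_pos: [0.5862, 0.007, 0.1191]
eef_rot: [0.108, 0.994, -0.0, 0.0]
ft_force: [0.4, 0.9, 0.5]
width: 0.0002
grip_force: 0.0
```

```bash
python3 -c "
from h import *
to(0,.175,.056,np.pi/2)
cv2.imwrite('pics/top1.png',camera('top')[90:250,180:380].repeat(3,0).repeat(3,1));cv2.imwrite('pics/sc1.png',camera('scene')[100:280,130:350].repeat(3,0).repeat(3,1))"
```

```text
shift [ 0.0004 -0.0494  0.2104] turn [array([-0.0002,  0.0001,  0.0005])] | now case [1.000e-04 1.898e-01] z 0.1191 t 1.77 F case [0.2 1.  0.5] w 0.0002
```

View pics/sc1.png

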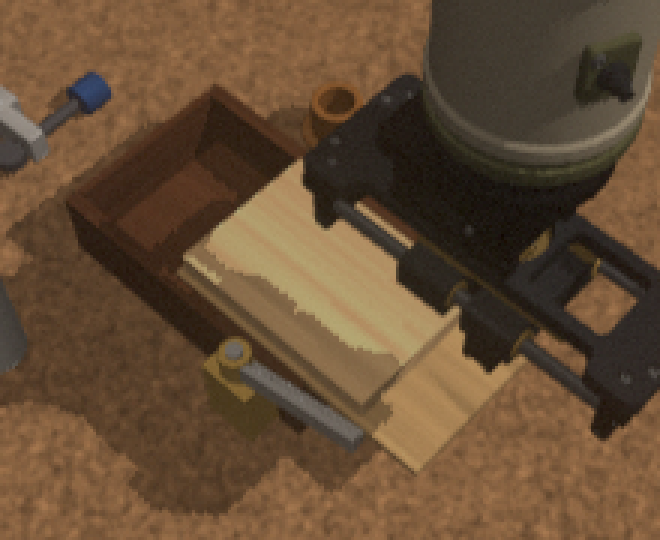

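The scene view shows the shut fingers hovering behind the panel's end face, over the lid's tail, with the latch clear to one side. I'll go down and push.

drive_tool([
  [0,-0.01,0.05,0,0,0],
  [0,-0.02,0.1,0,0,0],
  [0,-0.033,0.15,0,0,0],
  [0,-0.033,0.19,0,0,0],
  [0,-0.033,0.207,0,0,0],
])

```text
time: 2.28
ee_pos: [0.5824, -0.0007, 0.0564]
eef_rot: [0.108, 0.994, -0.0, -0.001]
ft_force: [-1.0, -0.1, -0.1]
width: 0.0002
grip_force: 0.0
```

drive_tool([
  [0,-0.02,0,0,0,0],
  [0,-0.04,0,0,0,0],
  [0,-0.06,0,0,0,0],
  [0,-0.08,0,0,0,0],
  [0,-0.1,0,0,0,0],
])

```text
time: 2.7
ee_pos: [0.5773, -0.0311, 0.0588]
eef_rot: [0.108, 0.994, 0.0, 0.001]
ft_force: [-0.0, -0.6, 0.3]
width: 0.0006
grip_force: 0.0
```

```bash
python3 -c "
from h import *
to(0,.075,.057,np.pi/2)"
```

```text
shift [-0.0013 -0.2524  0.006 ] turn [array([ 0.0005,  0.0013, -0.0004])] | now case [-0.0004  0.1507] z 0.0588 t 2.7 F case [ 0.1 -0.5  0.3] w 0.0006
```

drive_tool([
  [0,-0.03,0,0,0,0],
  [0,-0.06,0,0,0,0],
  [0,-0.09,0,0,0,0],
  [0,-0.12,0,0,0,0],
  [0,-0.15,0,0,0,0],
])

```text
time: 3.12
ee_pos: [0.5673, -0.075, 0.0583]
eef_rot: [0.108, 0.994, 0.0, 0.0]
ft_force: [0.6, 2.6, 2.0]
width: 0.0002
grip_force: 1.3
```

```bash
python3 -c "
from h import *
to(0,.075,.057,np.pi/2)"
```

```text
shift [-0.0023 -0.1023  0.0043] turn [array([ 0.0005,  0.0004, -0.    ])] | now case [-0.0007  0.1057] z 0.0583 t 3.12 F case [0.  2.7 2. ] w 0.0002
```

drive_tool([
  [0,-0.02,0.001,0,0,0],
  [0,-0.04,0.002,0,0,0],
  [0,-0.055,0.003,0,0,0],
  [0,-0.065,0.004,0,0,0],
  [0,-0.075,0.004,0,0,0],
])

```text
time: 3.53
ee_pos: [0.5625, -0.0964, 0.0568]
eef_rot: [0.108, 0.994, 0.0, -0.0]
ft_force: [1.0, 1.6, 2.5]
width: 0.0007
grip_force: 1.1
```

drive_tool([
  [0,-0.008,0,0,0,0],
  [0,-0.016,0,0,0,0],
  [0,-0.024,0,0,0,0],
  [0,-0.03,0,0,0,0],
  [0,-0.03,0,0,0,0],
])

```text
time: 3.95
ee_pos: [0.5604, -0.1055, 0.0568]
eef_rot: [0.108, 0.994, -0.0, -0.0]
ft_force: [-0.5, 0.3, 0.2]
width: 0.0007
grip_force: 0.1
```

```bash
python3 -c "
from h import *
to(0,.065,.057,np.pi/2)"
```

```text
shift [-0.003  -0.0316 -0.0006] turn [array([-0.0003, -0.0003, -0.0004])] | now case [-0.0009  0.0745] z 0.0568 t 3.95 F case [-0.5  0.2  0.2] w 0.0007
```

drive_tool([
  [0,-0.005,0,0,0,0],
  [0,-0.01,0,0,0,0],
  [0,-0.015,0,0,0,0],
  [0,-0.02,0,0,0,0],
  [0,-0.024,0,0,0,0],
])

```text
time: 4.37
ee_pos: [0.5589, -0.1121, 0.0568]
eef_rot: [0.108, 0.994, 0.0, -0.0]
ft_force: [0.6, 2.1, -0.3]
width: 0.0002
grip_force: 1.0
```

```bash
python3 -c "
from h import *
to(0,.065,.057,np.pi/2)
a=camera('top')[100:250,190:380];b=camera('scene')[100:280,130:350]
cv2.imwrite('pics/c2.png',np.vstack([cv2.resize(a,(0,0),fx=2,fy=2),cv2.resize(np.zeros((1,1,3),np.uint8),(380,4))]) if 0 else cv2.resize(b,None,fx=3,fy=3,interpolation=cv2.INTER_CUBIC))"
```

```text
shift [-0.0031 -0.0088 -0.0005] turn [array([ 0.0001, -0.0004,  0.0001])] | now case [-0.0009  0.0676] z 0.0568 t 4.37 F case [ 0.1  2.2 -0.3] w 0.0002
```

View pics/c2.png

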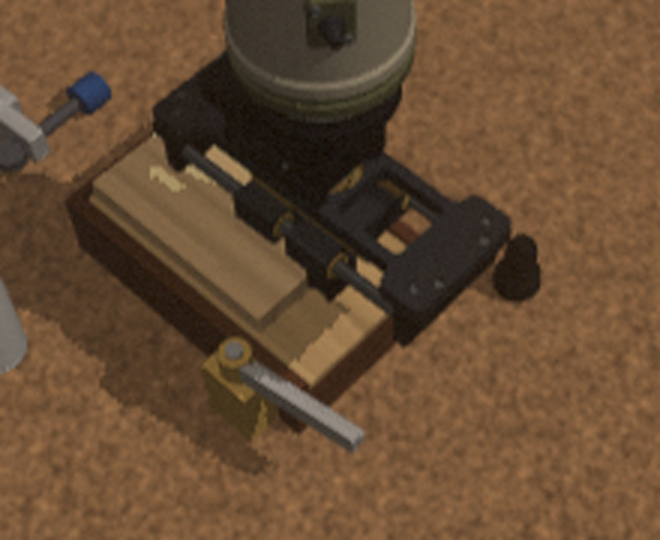

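The scene view shows the lid almost shut, with the fingers against the panel's end face. I'll creep in until it meets the stop.

drive_tool([
  [0,-0.003,0,0,0,0],
  [0,-0.006,0,0,0,0],
  [0,-0.009,0,0,0,0],
  [0,-0.012,0,0,0,0],
  [0,-0.014,0,0,0,0],
])

```text
time: 4.88
ee_pos: [0.5585, -0.1143, 0.0569]
eef_rot: [0.107, 0.994, 0.001, -0.0]
ft_force: [-0.0, 9.7, 0.1]
width: 0.0004
grip_force: 4.5
```

drive_tool([
  [0,-0.002,0,0,0,0],
  [0,-0.004,0,0,0,0],
  [0,-0.006,0,0,0,0],
  [0,-0.008,0,0,0,0],
  [0,-0.01,0,0,0,0],
])

```text
time: 5.3
ee_pos: [0.5584, -0.1144, 0.0569]
eef_rot: [0.106, 0.994, 0.003, -0.0]
ft_force: [1.6, 17.4, 0.6]
width: 0.0003
grip_force: 8.5
```

```bash
python3 -c "
from h import *
to(0,.06,.057,np.pi/2)"
```

```text
shift [-0.003  -0.0177 -0.0005] turn [array([ 0.0065, -0.0007,  0.0044])] | now case [-0.0009  0.0653] z 0.0569 t 5.3 F case [-2.1 17.3  0.6] w 0.0003
```

The force climbed to 17 N with no further motion, so the lid is on its stop. I'll back off, lift, and go round to the outer side of the latch.

drive_tool([
  [0,0.04,0,0,0,0],
  [0,0.08,-0.02,0,0,0],
  [0,0.12,-0.08,0,0,0],
  [0,0.14,-0.14,0,0,0],
  [0,0.16,-0.2,0,0,0],
])

```text
time: 5.72
ee_pos: [0.568, -0.072, 0.1176]
eef_rot: [0.108, 0.994, -0.0, 0.0]
ft_force: [0.5, -0.2, -0.3]
width: 0.0006
grip_force: 0.0
```

drive_tool([
  [-0.07,0.01,0,0,0,0],
  [-0.14,0.03,0,0,0,0],
  [-0.21,0.05,0,0,0,0],
  [-0.28,0.07,0,0,0,0],
  [-0.35,0.09,0,0,0,0],
])

```text
time: 6.13
ee_pos: [0.6774, -0.0687, 0.117]
eef_rot: [0.108, 0.994, -0.0, 0.0]
ft_force: [-0.5, -1.2, 0.1]
width: 0.0004
grip_force: 0.0
```

```bash
python3 -c "
from h import *
to(.105,.135,.058,np.pi/2)
cv2.imwrite('pics/c3.png',cv2.resize(camera('scene')[80:280,130:370],None,fx=3,fy=3,interpolation=cv2.INTER_CUBIC))"
```

```text
shift [ 0.0016 -0.0016  0.1966] turn [array([-0.0011,  0.0008, -0.0003])] | now case [0.1054 0.1355] z 0.117 t 6.13 F case [-0.2 -1.2  0.1] w 0.0004
```

View pics/c3.png

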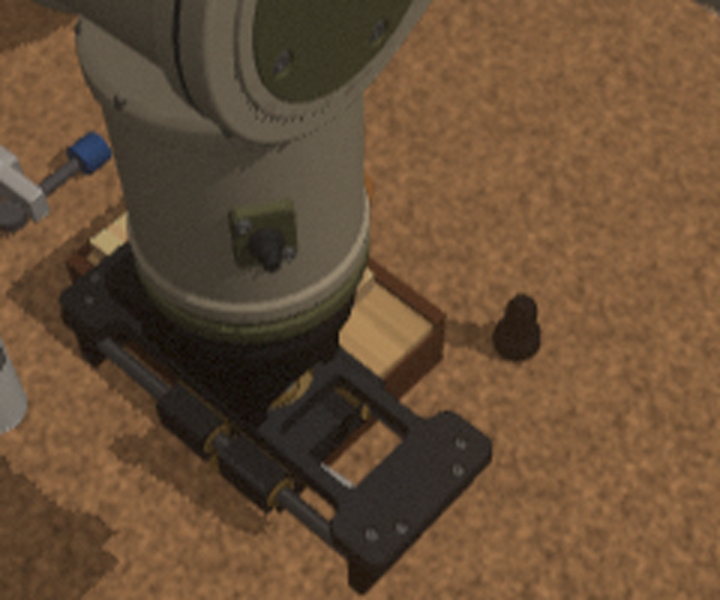

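The gripper now hides the latch in this view. Its computed position is on the outer side of the arm and clear of the chimney. I'll lower and begin the sweep.

drive_tool([
  [0,0,0.05,0,0,0],
  [0,0,0.1,0,0,0],
  [0,0,0.15,0,0,0],
  [0,0,0.185,0,0,0],
  [0,0,0.195,0,0,0],
])

```text
time: 6.6
ee_pos: [0.6752, -0.0685, 0.0564]
eef_rot: [0.108, 0.994, -0.0, -0.001]
ft_force: [-0.1, 0.1, -0.4]
width: 0.0001
grip_force: 0.0
```

drive_tool([
  [0.015,0,0,0,0,0],
  [0.03,0,0,0,0,0],
  [0.045,0,0,0,0,0],
  [0.06,0,0,0,0,0],
  [0.075,0,0,0,0,0],
])

```text
time: 7.02
ee_pos: [0.6542, -0.0635, 0.0593]
eef_rot: [0.108, 0.994, 0.0, 0.001]
ft_force: [0.9, -0.9, 1.1]
width: 0.0004
grip_force: 0.4
```

```bash
python3 -c "
from h import *
to(.105,.135,.058,np.pi/2)
s=read_state(); p=RC.T@(s['ee_pos'][:2]-V[:2])
for th in (1.2,1.0,.8,.6,.4,.2,.1,0):
    d=.006+.0097*(abs(np.sin(th))+abs(np.cos(th))); P=np.array([.076,.065])+.066*np.array([-np.cos(th),np.sin(th)])+d*np.array([np.sin(th),np.cos(th)])
    q=(P-p)/.3; print(th,P.round(4),'tool',(-q[0]).round(3),q[1].round(3))"
```

```text
shift [-0.0776 -0.0021  0.0045] turn [array([0.0004, 0.0019, 0.0001])] | now case [0.0817 0.1356] z 0.0593 t 7.02 F case [ 1.  -0.6  1.1] w 0.0004
1.2 [0.0694 0.1332] tool 0.041 -0.008
1.0 [0.0567 0.131 ] tool 0.084 -0.015
0.8 [0.0442 0.1261] tool 0.125 -0.032
0.6 [0.0325 0.1183] tool 0.164 -0.058
0.4 [0.0225 0.1079] tool 0.197 -0.092
0.2 [0.0148 0.0952] tool 0.223 -0.135
0.1 [0.012  0.0881] tool 0.232 -0.158
0 [0.01   0.0807] tool 0.239 -0.183
```

drive_tool([
  [0.02,-0.004,0.003,0,0,0],
  [0.041,-0.008,0.003,0,0,0],
  [0.062,-0.011,0.003,0,0,0],
  [0.084,-0.015,0.003,0,0,0],
  [0.105,-0.023,0.003,0,0,0],
])

```text
time: 7.43
ee_pos: [0.6213, -0.0632, 0.0575]
eef_rot: [0.108, 0.994, 0.0, 0.0]
ft_force: [1.0, 0.8, -0.1]
width: 0.0009
grip_force: 0.5
```

drive_tool([
  [0.02,-0.009,0,0,0,0],
  [0.04,-0.02,0,0,0,0],
  [0.06,-0.035,0,0,0,0],
  [0.077,-0.052,0,0,0,0],
  [0.092,-0.069,0,0,0,0],
])

```text
time: 7.85
ee_pos: [0.5899, -0.0782, 0.0575]
eef_rot: [0.108, 0.994, 0.0, -0.0]
ft_force: [0.3, -0.1, -0.1]
width: 0.0007
grip_force: 0.4
```

```bash
python3 -c "
from h import *
to(.01,.0807,.058,np.pi/2); to(.0148,.0952,.058)
cv2.imwrite('pics/c4.png',cv2.resize(camera('scene')[80:280,130:370],None,fx=3,fy=3,interpolation=cv2.INTER_CUBIC))"
```

```text
shift [ 0.04   -0.0891 -0.0016] turn [array([ 0.0001, -0.0001, -0.    ])] | now case [0.022  0.1074] z 0.0575 t 7.85 F case [ 0.3 -0.  -0.1] w 0.0007
shift [ 0.024  -0.0407 -0.0016] turn [] | now case [0.022  0.1074] z 0.0575 t 7.85 F case [ 0.3 -0.  -0.1] w 0.0007
```

View pics/c4.png

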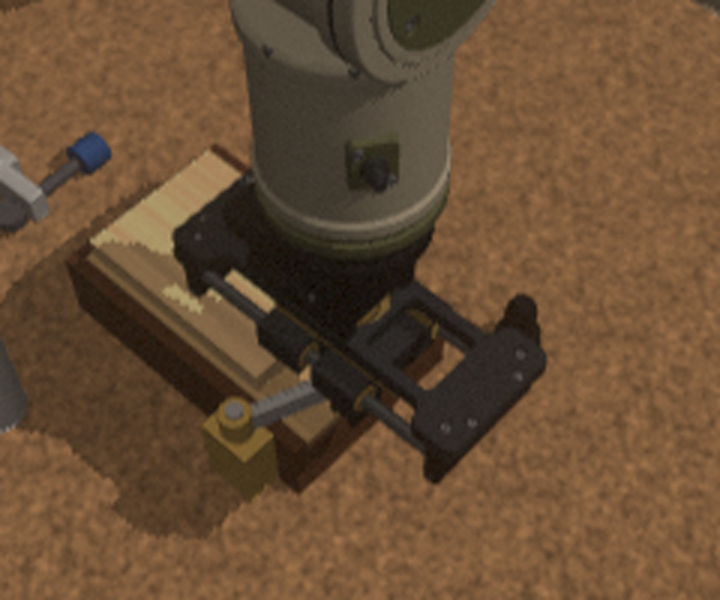

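The scene view shows the latch arm following the fingers round, now at about 0.4 rad across the lid's tail, with the lid shut. I'll carry on to the stop.

drive_tool([
  [0.012,-0.018,0,0,0,0],
  [0.024,-0.04,0,0,0,0],
  [0.03,-0.055,0,0,0,0],
  [0.036,-0.068,0,0,0,0],
  [0.04,-0.08,0,0,0,0],
])

```text
time: 8.32
ee_pos: [0.5734, -0.0992, 0.0575]
eef_rot: [0.108, 0.994, 0.0, -0.0]
ft_force: [0.5, 1.3, -0.2]
width: -0.0001
grip_force: 0.3
```

drive_tool([
  [0,-0.003,0,0,0,0],
  [0,-0.006,0,0,0,0],
  [0,-0.009,0,0,0,0],
  [0,-0.012,0,0,0,0],
  [0,-0.015,0,0,0,0],
])

```text
time: 8.73
ee_pos: [0.573, -0.1013, 0.0574]
eef_rot: [0.107, 0.994, 0.001, -0.0]
ft_force: [0.3, 7.4, 0.2]
width: 0.0004
grip_force: 3.8
```

```bash
python3 -c "
from h import *
to(.01,.08,.058,np.pi/2)"
```

```text
shift [ 0.0017 -0.0041 -0.0019] turn [array([ 0.0024, -0.0006,  0.0017])] | now case [0.0105 0.0812] z 0.0574 t 8.73 F case [-1.3  7.3  0.2] w 0.0004
```

The force rose to 7 N at y = 81 mm, which is where the stop should be. Now I'll withdraw and check.

drive_tool([
  [0,0.03,0,0,0,0],
  [0,0.07,0,0,0,0],
  [0,0.11,-0.06,0,0,0],
  [0,0.13,-0.15,0,0,0],
  [0,0.15,-0.25,0,0,0],
])

```text
time: 9.15
ee_pos: [0.5818, -0.0573, 0.1323]
eef_rot: [0.107, 0.994, -0.0, -0.001]
ft_force: [1.0, -0.7, 0.4]
width: 0.0004
grip_force: 0.0
```

drive_tool([
  [0,0.12,-0.05,0,0,0],
  [0,0.24,-0.1,0,0,0],
  [0,0.36,-0.15,0,0,0],
  [0,0.48,-0.2,0,0,0],
  [0,0.6,-0.25,0,0,0],
])

```text
time: 9.57
ee_pos: [0.6211, 0.1196, 0.2085]
eef_rot: [0.108, 0.994, 0.0, 0.0]
ft_force: [0.7, -0.9, 0.1]
width: 0.0004
grip_force: 0.0
```

drive_tool([
  [0,0.1,0,0,0,0],
  [0,0.2,0,0,0,0],
  [0,0.25,0,0,0,0],
  [0,0.25,0,0,0,0],
  [0,0.25,0,0,0,0],
])

```text
time: 9.98
ee_pos: [0.6369, 0.1903, 0.2069]
eef_rot: [0.107, 0.994, -0.001, -0.0]
ft_force: [0.3, -0.1, 0.2]
width: 0.0
grip_force: 0.0
```

```bash
python3 -c "
from h import *
to(.01,.08,.058)
cv2.imwrite('pics/c5.png',cv2.resize(camera('top')[90:270,200:440],None,fx=3.3,fy=3.3,interpolation=cv2.INTER_CUBIC))
w=lambda x,y,z:((proj('top',[*(RC@[x,y]+V[:2]),z])+.4-[200,90])*3.3).round()
for n,a in dict(face1=(.05,.055,.066),face2=(-.05,.055,.066),tail1=(.054,.099,.05),tail2=(-.054,.099,.05),pivot=(.076,.065,.072),tip=(-.009,.065,.066)).items(): print(n,w(*a))"
```

```text
shift [ 0.002  -0.9985  0.4977] turn [] | now case [0.0103 0.3797] z 0.2069 t 9.98 F case [ 0.3 -0.1  0.2] w 0.0
face1 [277. 217.]
face2 [249. 393.]
tail1 [199. 207.]
tail2 [168. 393.]
pivot [266. 166.]
tip [242. 317.]
```

View pics/c5.png

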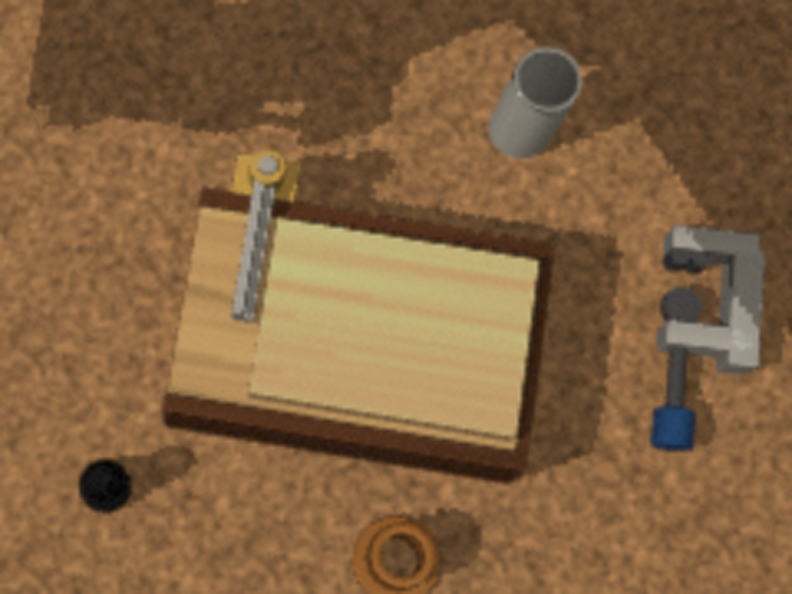

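The picture shows the lid shut, with the panel's end face corners at (277,220) and (250,395) against predicted (277,217) and (249,393). The latch lies across the lid behind the panel with its tip at (242,318), predicted (242,317). The loose items are where they were.

```bash
python3 -c "
from bench import *
print(close_job())"
```

```text
the job is handed in; nothing more can be done
None
```

The job is handed in: the lid is shut on its stop, the latch arm lies straight across behind the raised panel, and the bushing, nozzle, chimney extension and tube cutter were not touched.

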